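# Sort the returned flanges and clip the bar into its rack

## Task

Sort the returned stock on the ledge: put the bar into its rack, pressed fully down past the sprung jaw so that it lies level and about centred in both forks with the jaw closed over it, and slide the round blank flanges off the ledge into the bin whose tab shows a disc and the square ones into the bin whose tab shows a square. Leave the pipe wrench, the carton and the can where they are.

Things in the scene. Friction and masses are not known exactly. Their poses are not given: they have to be found in the camera images.
- ledge: Sorting ledge: plywood board on a blue frame, 270 mm (x) by 460 mm (y), top 55 mm above the table; origin under its centre at table height. The bins stand against two of its edges (+x and -y), with rims 8 mm below its top.
- bin_round: Grey open bin for the round flanges, 270 x 270 mm outside, 47 mm high, 5 mm walls and floor, x and y axes parallel to the ledge's; origin at its outer corner on the -x, +y side, at table height, so that its centre lies at x = +135, y = -135 mm. On its +x side a 70 x 90 mm paper tab with a dark disc (58 mm). It stands against either the +x or the -y edge of the ledge, the square bin at the other.
- bin_square: Grey open bin for the square flanges, the same as the other (origin too) but the tab carries a dark square (56 mm).
- round1: Round blank flange, 90 mm in diameter, plain steel, 20 mm thick, lying flat on the ledge, too wide to grip across; origin at the centre of its underside
- round2: Second round blank flange, 90 mm in diameter, plain steel, 20 mm thick, lying flat on the ledge, too wide to grip across; origin at the centre of its underside
- square1: Square blank flange, 88 x 88 mm, plain steel, 20 mm thick, lying flat on the ledge, too wide to grip across; origin at the centre of its underside, x and y along its sides
- square2: Second square blank flange, 88 x 88 mm, plain steel, 20 mm thick, lying flat on the ledge, too wide to grip across; origin at the centre of its underside, x and y along its sides
- bar: Steel extension bar, 200 mm long along its x axis, round, 20 mm in diameter, the last 12 mm at each end square (20 x 20 mm); origin at its middle on its axis. It starts lying on the ledge; either end may go either way round.
- rack: Bar rack fixed on the ledge: steel base 170 x 60 x 6 mm with two upward-open forks, each 20 mm wide along x, centred at x = -60 mm (plain fork) and x = +60 mm (fork with the sprung jaw on its +y side). Slots 23 mm wide with flared mouths; fork tops 71 mm and jaw top 78 mm above the underside. Origin under the centre of the base, at the ledge's top; x runs along the slots.
- seat (a point): Where the bar's middle lies when fully seated: 45 mm above the rack's underside, midway between the forks, axes as the rack's.
- clip (a point): The bar axis point in the jaw fork when fully seated, 60 mm along the rack's x from the seat.
- jaw (a joint): Angle of the sprung jaw, rad: 0 shut, about 0.1 while the bar passes its nose; its spring shuts it. Passing it takes roughly 10 to 20 N downwards.
- wrench: Orange pipe wrench, 300 mm long, lying on the table beyond the ledge's +y edge; origin under its middle. Leave alone.
- carton: Cardboard carton 70 x 90 x 70 mm standing on the table; origin under its centre. Leave alone.
- can: Steel can, 66 mm in diameter, 100 mm high, standing on the table; origin under its centre. Leave alone.
Mind the look-alikes: they are no part of the job. What is shaped like the square2 but black or pink is not meant.

How it is judged:
By the outcome, as a careful person would: the job done as asked, in the order asked, and still so for the second after the job is handed in, with the robot touching nothing.
It also fails if it takes over 72 s, if anything falls off the work surface, if the arm or the gripper's body presses on something with over 40 N, if the wrist force passes 120 N, or if a joint passes its speed limit or range.

## Robot

A 7-joint arm with a two-finger parallel gripper is mounted at the origin on the work surface. World frame = base frame: x ahead of the robot, y to its left, z up, the work surface at z = 0. Lengths are in m, angles in rad, forces in N, time in s.
With the tool pointing down it reaches from about 0.4 to 0.85 m from the base axis. Payload 4.5 kg.
Tool frame: the origin (TCP) lies midway between the tips of the shut fingers; the grasp point (between the pads) lies 19 mm behind it; z points along the fingers, y is the line along which they close (so a half turn about z gives the same grasp; the last joint's range is limited). The gripper opens to 88 mm and grips with 3 to 60 N. Pads are 18 mm wide; open, the fingers measure 123 mm over their backs; the gripper's body (75 mm by 187 mm) begins 45 mm behind the grasp point.
Start: joints at [1.326, 0.689, -0.195, 1.565, 0.157, 0.902, -0.215], TCP at [0.172, -0.601, 0.239] pointing down, gripper open.
Joint ranges: [-3.01, 3.01], [-0.46, 2.08], [-1.47, 1.51], [0.13, 2.56], [-1, 4.14], [0.04, 2.09], [-2.66, 2.66]. Speed limits (rad/s): [2.57, 2.57, 3.14, 3.14, 3.14, 3.14, 3.14].

## Interface

Orientations are given as a unit quaternion [x, y, z, w].
In Python, from plant import r gives the robot as it stands.
- The arm moves only by the tool move_arm, never from a script. Its argument "targets" is a list that holds one entry, the list of rows, each a list of 7 numbers: the opening, from 0 (shut) to 1 (fully open), then the shift along the tool's x, y, z in mm, then the turn, a rotation vector about the tool's x, y, z in degrees. In form: [[[claw, dx, dy, dz, ax, ay, az], ...]]. A call has 1 to 10 rows; each row is the pose to reach, as a shift and turn from the pose commanded when the call began, along the tool's axes at that moment; what a row does not reach only later rows make up. A row lasts 1/8 s, in which the tool goes at most 62.5 mm and 10.7 degrees, less where a joint would pass 70% of its speed; a pose out of reach is approached as far as the arm can. A call with a gripper value outside its range is refused whole. The fingers move at their own pace and stop on an object; "newtons" is the grip in N (left out, the last holds). Time passes only in rows, so rows that repeat a pose let the fingers close. It gives the time, the measured TCP pose, the force, the opening and the grip force at its end, in the units of the state.
- r.get_state(): the state, without advancing time (a new reading comes with each control period).
- r.snapshot(name): name is "scene" or "side" or "wrist"; returns the picture (384x512x3 uint8, red, green, blue); there is no depth.
- r.camera_info(name): a dict with "fx", "fy", "cx", "cy" (pixels), "k1" (the pictures are not rectified: a ray, as slopes to the right and down, at radius r is drawn at 1 + k1 r^2 times it, then the intrinsics apply), "R" (3x3) and "t" (3): a world point X has camera coordinates R X + t. Camera axes: x right, y down, z forward; pixel columns grow to the right and rows downward; lengths in m; the calibration is good to about 2 mm. A picture is of the moment at which its call begins: read the wrist's pose just before it. camera_info takes no time and is no camera call; for the wrist camera it gives the pose at the moment of the call.
- r.finish_job(): hands the job in; it is judged then, once.
The state is a dict: "clock": time; "q": joint angles; "qd": joint speeds; "joint_torque": joint torques, N m; "tool_pos": TCP position; "eef_rot": TCP orientation; "contact_force": force on the tool from outside, world axes, zero at the start; "moment": the same for the moment, N m; "opening": opening from 0.0 (shut) to 1.0 (fully open); "finger_force": force on a finger pad.
Only numpy, scipy, OpenCV 4.12 (cv2) and the standard library are available. Lean on these libraries where they do the work, as an engineer would, in place of code of your own. Each camera call takes 0.05 s, during which the arm holds its last target. There are 200 camera calls.

## Working session

There is one attempt and no reset: what is moved stays moved. The work goes in short steps, Python scripts to look and compute and a tool call to move; the robot and the scene stay as the last step left them, time stands still between calls to the robot, and variables do not carry over. Pictures are saved under pics/ and viewed, at most 11 in all, crops included, and the job is handed in when it is done.

Besides the shell and the picture viewer there is one more tool, called after "Emit:" as name(argument=value, ...) on one line, values as JSON. move_arm: Moves the arm, as the interface text tells. Its arguments: {"type":"object","properties":{"targets":{"type":"array","items":{"type":"array","items":{"type":"array","items":{"type":"number"}}}},"newtons":{"type":"number"}},"required":["targets"]}

```bash
ls; mkdir -p pics; python3 - <<'E'
from plant import r
import cv2,numpy as np
print(r.get_state())
for n in("scene","side","wrist"):
    ci=r.camera_info(n); print(n,{k:np.round(v,3).tolist() for k,v in ci.items()})
    im=r.snapshot(n); cv2.imwrite(f"pics/{n}0.png",im[:,:,::-1])
a=cv2.imread("pics/scene0.png");cv2.imwrite("pics/scene0b.png",cv2.resize(a,(800,600),interpolation=cv2.INTER_CUBIC))
a=cv2.imread("pics/side0.png");cv2.imwrite("pics/side0b.png",cv2.resize(a,(800,600),interpolation=cv2.INTER_CUBIC))
E
```

```text
pics
{'clock': 0.0, 'q': array([ 1.32578344,  0.68995851, -0.19454965,  1.56634703,  0.1573222 ,
        0.9025086 , -0.21511013]), 'qd': array([ 0.00030294, -0.00029863, -0.00098868, -0.00041978, -0.00117392,
       -0.00077069, -0.00097912]), 'joint_torque': array([ 2.16493127e-04, -5.27563512e+01, -1.26640566e+00, -1.53428507e+01,
       -5.25018037e-02,  6.60380727e-03,  1.88407257e-04]), 'tool_pos': array([ 0.17179876, -0.60026307,  0.23792605]), 'eef_rot': array([ 9.90290179e-01,  1.39012694e-01, -1.91629782e-04, -8.92078574e-04]), 'contact_force': array([-0.59619348,  0.61687415,  0.5935081 ]), 'moment': array([ 0.02009242, -0.02989377, -0.02945808]), 'finger_force': 0.0, 'opening': 1.0022898120846742}
scene {'fx': 367.127, 'fy': 367.127, 'cx': 254.282, 'cy': 189.916, 'k1': -0.011, 'R': [[-0.578, 0.816, 0.019], [0.56, 0.414, -0.718], [-0.593, -0.404, -0.696]], 't': [0.222, -0.28, 1.214]}
side {'fx': 382.997, 'fy': 382.997, 'cx': 248.978, 'cy': 190.718, 'k1': -0.101, 'R': [[-0.901, -0.435, 0.012], [-0.228, 0.448, -0.864], [0.37, -0.781, -0.503]], 't': [0.545, 0.148, 0.989]}
wrist {'fx': 270.839, 'fy': 270.839, 'cx': 251.919, 'cy': 192.745, 'k1': -0.058, 'R': [[0.276, -0.961, -0.001], [-0.909, -0.262, 0.323], [-0.311, -0.088, -0.946]], 't': [-0.625, -0.046, 0.392]}
```

View pics/scene0b.png

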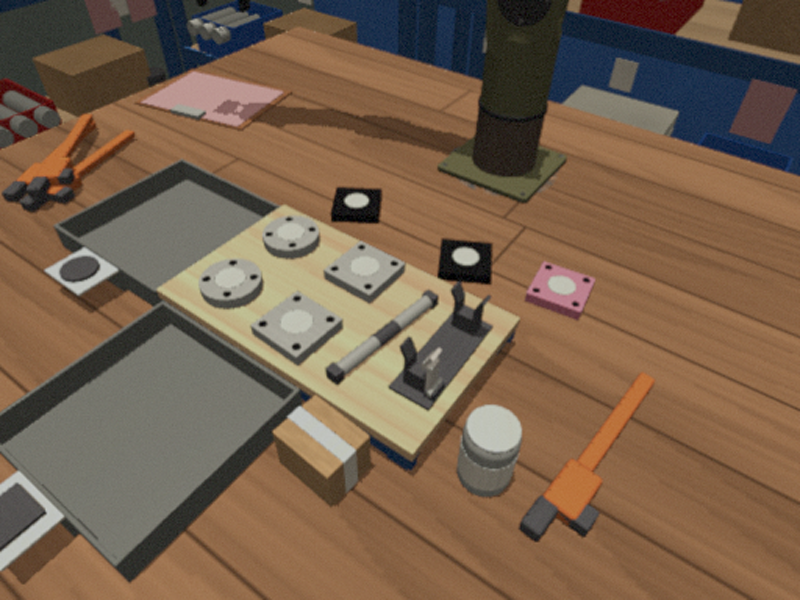

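View pics/side0b.png

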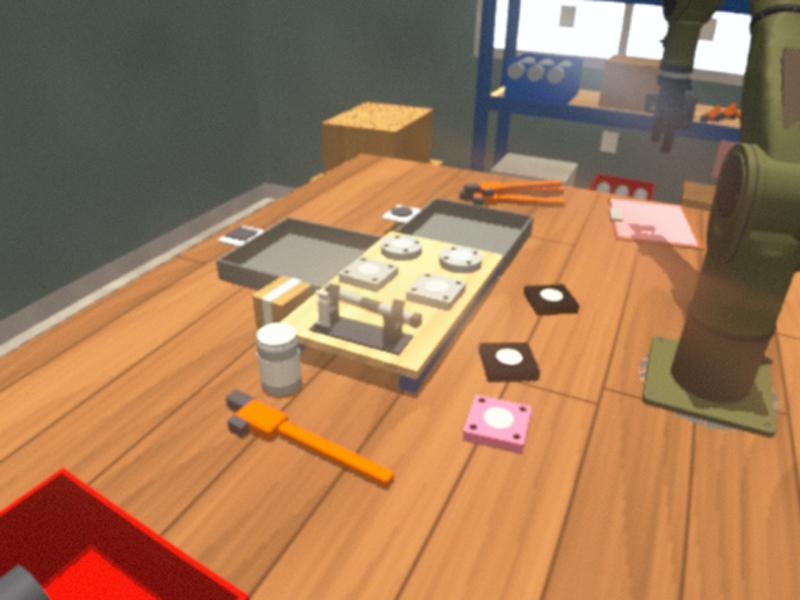

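The scene view shows the disc bin at upper left (-y edge) and the square bin at lower left (+x edge). In 800-px coordinates the rounds are at about (291,233) and (230,280), the squares at about (365,266) and (297,322). The bar runs from (335,372) to (430,298), and the rack base corners are at about (392,385) and (490,325). The side view confirms the layout.

```bash
cat > h.py <<'E'
import cv2,numpy as np
from scipy.spatial.transform import Rotation as Ro
def ray(ci,uv):
    uv=np.atleast_2d(np.asarray(uv,float))
    d=(uv-[ci['cx'],ci['cy']])/[ci['fx'],ci['fy']]; s=d.copy()
    for _ in range(20): s=d/(1+ci['k1']*(s**2).sum(1,keepdims=True))
    R=np.array(ci['R']);t=np.array(ci['t'])
    return -R.T@t,np.c_[s,np.ones(len(s))]@R
def plane(ci,uv,z):
    o,d=ray(ci,uv); return o+d*((z-o[2])/d[:,2:])
def proj(ci,X):
    c=np.atleast_2d(X)@np.array(ci['R']).T+np.array(ci['t']); s=c[:,:2]/c[:,2:]
    s=s*(1+ci['k1']*(s**2).sum(1,keepdims=True)); return s*[ci['fx'],ci['fy']]+[ci['cx'],ci['cy']]
def tool(st,X):  # world point(s) -> shift in tool axes, mm
    return Ro.from_quat(st['eef_rot']).inv().apply(np.atleast_2d(X)-st['tool_pos'])*1000
E
python3 - <<'E'
from h import *
from plant import r
np.set_printoptions(precision=4,suppress=True)
ci=r.camera_info("scene"); im=cv2.imread("pics/scene0.png"); k=.64
def P(n,pts,z): print(n,plane(ci,np.array(pts)*k,z)[:,:2].tolist() if 0 else plane(ci,np.array(pts)*k,z)[:,:2].round(4).tolist())
P("ledge eyeball",[(283,207),(519,322),(412,457),(160,290)],.055)
hsv=cv2.cvtColor(im,cv2.COLOR_BGR2HSV)
for n,p in dict(r1=(291,231),r2=(230,278),s1=(365,266),s2=(297,322),board=(240,310),boardb=(450,430),bar=(365,350),table=(300,500),rack=(440,365),bin=(150,430),side=(297,350)).items():
    x,y=(np.array(p)*k).astype(int); print(n,hsv[y,x])
# board mask hull
m=cv2.inRange(hsv,(12,60,150),(32,140,255)); m=cv2.morphologyEx(m,cv2.MORPH_OPEN,np.ones((3,3)))
n,l,s,c=cv2.connectedComponentsWithStats(m); print([ (i,s[i].tolist()) for i in range(1,n) if s[i,4]>300])
# grey low-sat bright = flanges
g=cv2.inRange(hsv,(0,0,105),(180,45,255)); g=cv2.morphologyEx(g,cv2.MORPH_OPEN,np.ones((3,3)))
roi=np.zeros_like(g); cv2.fillPoly(roi,[(np.array([(283,200),(519,322),(412,457),(160,290)])*k).astype(int)],255); g&=roi
n,l,s,c=cv2.connectedComponentsWithStats(g)
for i in range(1,n):
    if s[i,4]>60:
        cn=max(cv2.findContours((l==i).astype(np.uint8),0,1)[0],key=cv2.contourArea)
        (cx,cy),wh,a=cv2.minAreaRect(plane(ci,cn[:,0],.075)[:,:2].astype(np.float32)*1000)
        print("grey",s[i].tolist(),c[i]/k,"rect",cx,cy,wh,a)
cv2.imwrite("pics/z.png",cv2.resize(im[120:300,90:340],(800,576),interpolation=cv2.INTER_CUBIC))
E
```

```text
ledge eyeball [[0.4422, -0.2033], [0.4465, 0.2535], [0.7107, 0.2509], [0.7024, -0.2028]]
r1 [ 32  18 193]
r2 [ 32  19 191]
s1 [ 34  20 194]
s2 [ 30  17 191]
board [ 30  58 192]
boardb [ 13 133 125]
bar [ 23  21 156]
table [ 12 125 149]
rack [19 24 86]
bin [ 27  19 122]
side [ 24  24 151]
[(1, [168, 22, 128, 47, 1386]), (8, [348, 75, 164, 68, 2563]), (13, [145, 84, 74, 40, 569]), (21, [196, 92, 119, 53, 777]), (31, [119, 131, 171, 105, 4902]), (47, [386, 168, 126, 53, 572]), (48, [101, 177, 411, 113, 7745]), (60, [195, 254, 40, 33, 516]), (62, [176, 269, 42, 36, 612]), (67, [150, 307, 48, 35, 350]), (68, [133, 317, 82, 58, 971]), (70, [31, 344, 112, 40, 2134])]
grey [169, 138, 35, 23, 581] [289.7402 232.7641] rect 504.4437255859375 -124.31890106201172 (88.91702270507812, 83.54684448242188) 44.77832794189453
grey [209, 157, 49, 32, 882] [364.2078 267.726 ] rect 499.9794921875 19.735342025756836 (88.2927017211914, 89.03516387939453) 88.84443664550781
grey [127, 166, 40, 26, 766] [229.4244 278.947 ] rect 637.19873046875 -121.08393859863281 (84.22418975830078, 88.27422332763672) 36.58525085449219
grey [161, 189, 57, 39, 1203] [295.9632 323.4596] rect 644.638916015625 15.651350021362305 (88.50359344482422, 88.50172424316406) 87.12456512451172
grey [253, 189, 23, 19, 181] [412.6209 310.0397] rect 531.4229736328125 129.83572387695312 (17.94342803955078, 68.75944519042969) 83.11538696289062
grey [216, 215, 27, 22, 235] [357.9455 352.7128] rect 636.6005249023438 116.57992553710938 (18.380369186401367, 68.74703216552734) 83.07386016845703
grey [273, 223, 10, 14, 84] [432.9799 358.1473] rect 588.7655639648438 198.1844482421875 (37.45808410644531, 15.251686096191406) 18.1905517578125
```

View pics/z.png

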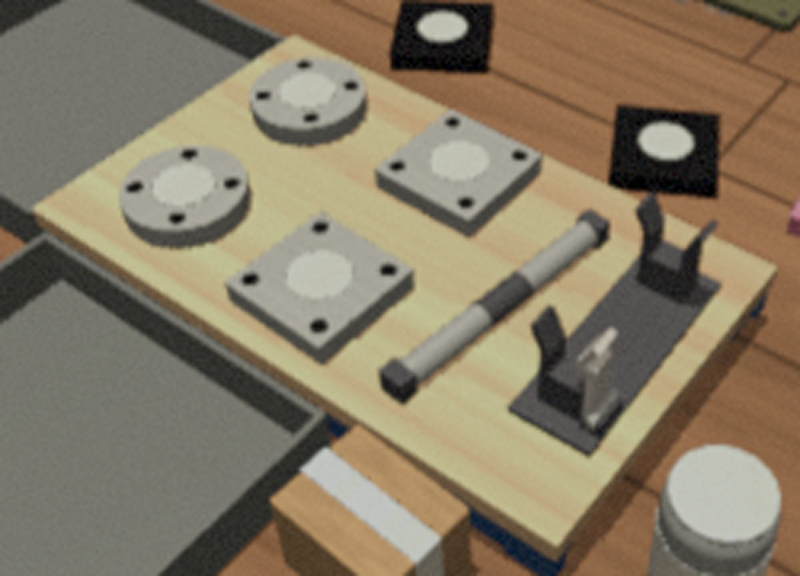

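```bash
python3 - <<'E'
from h import *
from plant import r
np.set_printoptions(precision=4,suppress=True)
ci=r.camera_info("scene")
C=lambda pts:np.array(pts)/3.2+[90,120]
def P(n,uv,z): print(n,plane(ci,uv,z)[:,:2].round(4).tolist())
P("bar ends,band",C([(593,226),(400,378),(505,291)]),.065)
P("rack base L,B,R",C([(510,408),(590,452),(718,287)]),.061)
P("fork tops plain(-y,+y) ",C([(652,200),(712,226)]),.126)
P("jaw fork top -y",C([(545,315)]),.126)
P("jaw top",C([(603,338)]),.133)
P("ledge",C([(295,38),(775,268),(560,548),(38,208)]),.055)
k=.64
P("sqbin rim",np.array([(165,306),(300,388),(128,557+10)])*k,.047)
P("rdbin rim",np.array([(60,230),(183,163),(160,300)])*k,.047)
P("carton top",np.array([(275,435),(322,400),(370,450),(325,480)])*k,.07)
P("can top",np.array([(492,428)])*k,.10)
w=r.camera_info("wrist");R=np.array(w['R']);st=r.get_state()
print("cam in tool mm",tool(st,-R.T@np.array(w['t'])), "opt axis tool",Ro.from_quat(st['eef_rot']).inv().apply(R[2]))
print("hover shift",tool(st,[.54,.13,.30]))
E
```

```text
bar ends,band [[0.489, 0.131], [0.6732, 0.1083], [0.5758, 0.1177]]
rack base L,B,R [[0.6492, 0.1749], [0.6473, 0.2319], [0.4848, 0.229]]
fork tops plain(-y,+y)  [[0.501, 0.1798], [0.4991, 0.2227]]
jaw fork top -y [[0.6229, 0.1802]]
jaw top [[0.6229, 0.2198]]
ledge [[0.4384, -0.2029], [0.44, 0.2503], [0.7073, 0.2514], [0.7018, -0.2054]]
sqbin rim [[0.7156, -0.1782], [0.7095, 0.078], [0.974, 0.0888]]
rdbin rim [[0.7035, -0.4626], [0.4433, -0.467], [0.7119, -0.1941]]
carton top [[0.787, 0.1132], [0.7187, 0.1247], [0.7387, 0.2123], [0.7959, 0.1953]]
can top [[0.6523, 0.3155]]
cam in tool mm [[  84.4004    1.0614 -146.7025]] opt axis tool [-0.323   0.0006  0.9464]
hover shift [[ 555.0037 -600.9825  -61.1669]]
```

Emit:
move_arm(targets=[[[1, 618, -603, -12, 0, 0, 23], [1, 618, -603, -12, 0, 0, 23], [1, 618, -603, -12, 0, 0, 23], [1, 618, -603, -12, 0, 0, 23], [1, 618, -603, -12, 0, 0, 23], [1, 618, -603, -12, 0, 0, 23], [1, 618, -603, -12, 0, 0, 23], [1, 618, -603, -12, 0, 0, 23], [1, 618, -603, -12, 0, 0, 23], [1, 618, -603, -12, 0, 0, 23]]])

```text
clock: 1.4
tool_pos: [0.4827, -0.0563, 0.2474]
eef_rot: [0.998, -0.061, 0.0, 0.0]
contact_force: [0.4, -0.0, -0.9]
opening: 1.003
finger_force: 0.0
```

Emit:
move_arm(targets=[[[1, 91, -219, 0, 0, 0, 0], [1, 91, -219, 0, 0, 0, 0], [1, 91, -219, 0, 0, 0, 0], [1, 91, -219, 0, 0, 0, 0], [1, 91, -219, 0, 0, 0, 0], [1, 91, -219, 0, 0, 0, 0]]])

```text
clock: 2.15
tool_pos: [0.5984, 0.1471, 0.2468]
eef_rot: [0.998, -0.061, -0.001, 0.001]
contact_force: [0.6, -0.4, -1.0]
opening: 1.0
finger_force: 0.0
```

```bash
python3 - <<'E'
from h import *
from plant import r
import json
st=r.get_state();ci=r.camera_info("wrist");im=r.snapshot("wrist")
print(st['tool_pos'],st['eef_rot'])
cv2.imwrite("pics/w1.png",im[:,:,::-1])
json.dump({k:np.asarray(v).tolist() for k,v in ci.items()},open("w1.json","w"))
cv2.imwrite("pics/w1b.png",cv2.resize(im[:,:,::-1],(800,600),interpolation=cv2.INTER_CUBIC))
E
```

```text
[0.59844613 0.1470615  0.24684508] [ 9.98108026e-01 -6.14762910e-02 -6.44735501e-04  7.86299184e-04]
```

View pics/w1b.png

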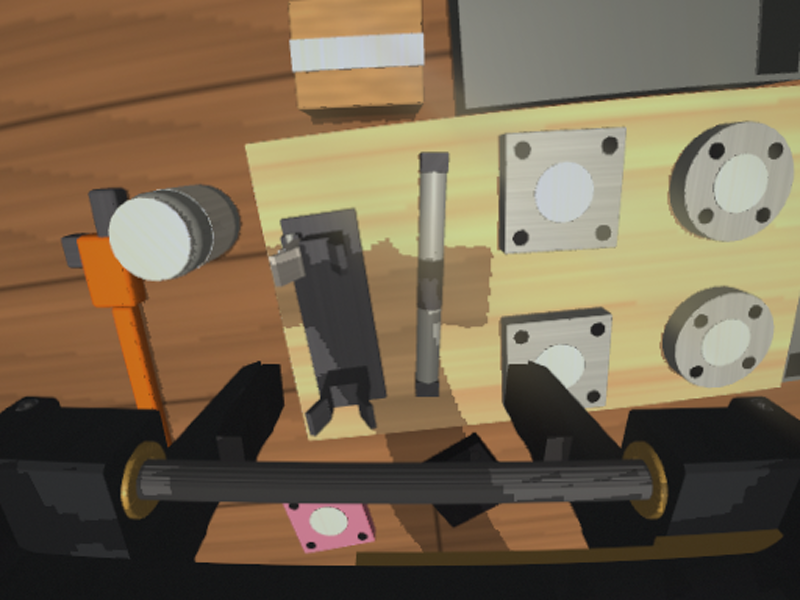

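The wrist view shows the rack base corners at (282,218), (354,208) and (385,397). The bar ends are at (434,153) and (427,395), and the flanges and bins are clear at right.

```bash
python3 - <<'E'
from h import *
import json
ci=json.load(open("w1.json"))
def P(n,pts,z): print(n,plane(ci,np.array(pts)*.64,z)[:,:2].round(4).tolist())
P("rack TL TR BR",[(282,218),(354,208),(385,397)],.061)
P("bar end tops (top-far edge mid, near edge mid)",[(434,153),(427,395)],.075)
P("ledge",[(245,144),(310,440),(800,86)],.055)
P("jaw fork -y prong top, plain prongs tops",[(338,255),(316,425),(368,420)],.126)
P("sq bin corner",[(465,110),(455,0)],.047)
P("jaw",[(285,262)],.133)
P("hubs s2 s1 r2 r1",[(564,192),(560,365),(740,183),(725,342)],.075)
P("s2 corners",[(500,135),(626,127),(617,246),(502,252)],.075)
im=cv2.imread("pics/w1.png");hsv=cv2.cvtColor(im,cv2.COLOR_BGR2HSV)
# bar mask: non-yellow in window
sub=hsv[95:258,255:300]; m=((sub[:,:,1]<45)).astype(np.uint8)
for row in (10,20,35,55,120,135,150):
    x=np.where(m[row])[0]; 
    if len(x): print(row+95,x.min()+255,x.max()+255)
E
```

```text
rack TL TR BR [[0.6485, 0.2274], [0.6491, 0.1703], [0.4797, 0.1679]]
bar end tops (top-far edge mid, near edge mid) [[0.6821, 0.1062], [0.4858, 0.1303]]
ledge [[0.7067, 0.2461], [0.4373, 0.2463], [0.7041, -0.1846]]
jaw fork -y prong top, plain prongs tops [[0.6273, 0.1783], [0.5016, 0.216], [0.5014, 0.1767]]
sq bin corner [[0.7104, 0.0773], [0.7854, 0.0785]]
jaw [[0.6285, 0.2113]]
hubs s2 s1 r2 r1 [[0.6438, 0.0129], [0.5003, 0.0153], [0.6365, -0.1244], [0.5028, -0.1294]]
s2 corners [[0.6889, 0.0585], [0.6849, -0.0326], [0.5981, -0.0289], [0.6039, 0.061]]
105 269 286
115 269 285
130 269 284
150 269 283
215 267 280
230 267 280
245 266 280
```

Emit:
move_arm(targets=[[[0.5, -39, 30, 40, 0, 0, 0], [0.5, -39, 30, 90, 0, 0, 0], [0.5, -39, 30, 130, 0, 0, 0], [0.5, -39, 30, 160, 0, 0, 0], [0.5, -39, 30, 176, 0, 0, 0], [0.5, -39, 30, 186, 0, 0, 0], [0.5, -39, 30, 188, 0, 0, 0]]])

```text
clock: 3.08
tool_pos: [0.5569, 0.1227, 0.0596]
eef_rot: [0.998, -0.062, 0.0, 0.0]
contact_force: [-0.6, 0.7, 0.2]
opening: 0.504
finger_force: 0.0
```

Emit:
move_arm(targets=[[[0, 0, 0, 0, 0, 0, 0], [0, 0, 0, 0, 0, 0, 0], [0, 0, 0, 0, 0, 0, 0], [0, 0, 0, 0, 0, 0, 0], [0, 0, 0, 0, 0, 0, 0]]], newtons=50)

```text
clock: 3.7
tool_pos: [0.557, 0.1231, 0.06]
eef_rot: [0.998, -0.061, 0.0, -0.0]
contact_force: [-0.9, -0.2, 5.9]
opening: 0.208
finger_force: 50.0
```

Emit:
move_arm(targets=[[[0, 0, 0, -50, 0, 0, 0], [0, 0, 0, -105, 0, 0, 0], [0, 0, 0, -105, 0, 0, 0], [0, -14, -35, -105, 0, 0, -7.8], [0, -29, -72, -105, 0, 0, -7.8], [0, -29, -72, -105, 0, 0, -7.8], [0, -29, -72, -105, 0, 0, -7.8]]])

```text
clock: 4.58
tool_pos: [0.5358, 0.197, 0.163]
eef_rot: [1.0, 0.007, -0.001, 0.001]
contact_force: [-0.2, -0.4, -3.5]
opening: 0.209
finger_force: 50.0
```

```bash
python3 - <<'E'
from h import *
from plant import r
import json
st=r.get_state();ci=r.camera_info("wrist");im=r.snapshot("wrist");sc=r.snapshot("scene")
print(st['tool_pos'],st['eef_rot'],st['finger_force'])
json.dump({k:np.asarray(v).tolist() for k,v in ci.items()},open("w2.json","w"))
cv2.imwrite("pics/w2.png",im[:,:,::-1])
a=cv2.resize(im[:,:,::-1][0:300,50:400],(700,600),interpolation=cv2.INTER_CUBIC)
cv2.imwrite("pics/w2b.png",a); cv2.imwrite("pics/s2.png",sc[:,:,::-1])
E
```

```text
[0.53578835 0.19697237 0.1629718 ] [ 0.99997611  0.00670765 -0.0012865   0.00106735] 49.996392130851746
```

View pics/w2b.png

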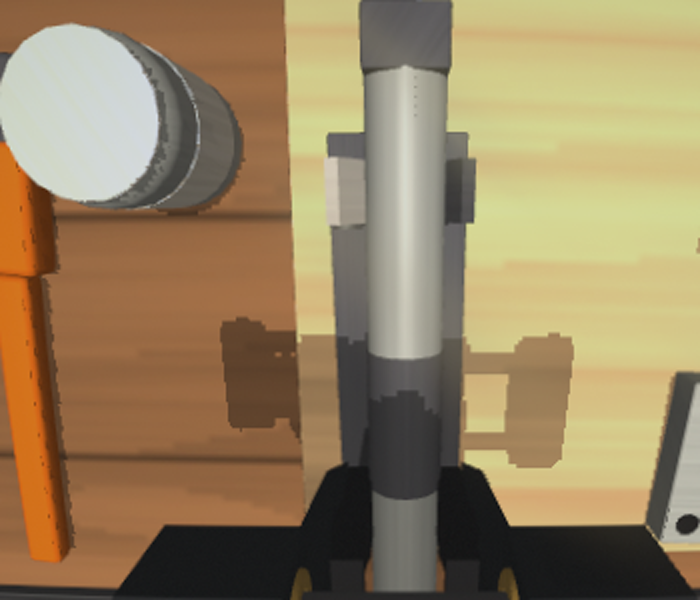

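The close view shows the bar over the rack, with the base's far corners at crop (328,133) and (468,132). The jaw is at about (345,190) and the opposite prong at about (461,190). The bar silhouette spans x 366–448.

```bash
python3 - <<'E'
from h import *
import json
ci=json.load(open("w2.json"))
def P(n,pts,z): print(n,plane(ci,np.array(pts)/2+[50,0],z)[:,:2].round(4).tolist())
P("base far corners, left low, right low",[(328,133),(468,132),(345,465),(463,460)],.061)
P("jaw top outer far/near; prong outer far/near",[(327,157),(328,225)],.133)
P("prong",[(475,157),(472,222)],.126)
P("bar centerline",[(407,150),(405,350)],.168)
P("bar square end start, end near (top face)",[(406,66)],.178)
P("bar band ends (top)",[(404,358),(404,497)],.178)
E
```

```text
base far corners, left low, right low [[0.6478, 0.2292], [0.6491, 0.17], [0.4919, 0.225], [0.4956, 0.1647]]
jaw top outer far/near; prong outer far/near [[0.6332, 0.2205], [0.6131, 0.2207]]
prong [[0.6344, 0.1746], [0.6144, 0.1746]]
bar centerline [[0.6326, 0.1964], [0.5823, 0.1961]]
bar square end start, end near (top face) [[0.649, 0.197]]
bar band ends (top) [[0.5829, 0.1964], [0.5429, 0.1958]]
```

Emit:
move_arm(targets=[[[0, 2, -1.5, 0, 0, 0, -0.5], [0, 2, -1.5, 15, 0, 0, -0.5], [0, 2, -1.5, 28, 0, 0, -0.5], [0, 2, -1.5, 34, 0, 0, -0.5], [0, 2, -1.5, 40, 0, 0, -0.5], [0, 2, -1.5, 44, 0, 0, -0.5]]])

```text
clock: 5.42
tool_pos: [0.5387, 0.1996, 0.12]
eef_rot: [1.0, 0.011, -0.0, 0.0]
contact_force: [-0.7, 0.8, -2.3]
opening: 0.21
finger_force: 50.0
```

Emit:
move_arm(targets=[[[0, 0, 0, 5, 0, 0, 0], [0, 0, 0, 9, 0, 0, 0], [0, 0, 0, 12, 0, 0, 0], [0, 0, 0, 15, 0, 0, 0]]])

```text
clock: 5.92
tool_pos: [0.5395, 0.1984, 0.1057]
eef_rot: [1.0, 0.01, 0.001, 0.001]
contact_force: [-0.2, -5.1, 2.8]
opening: 0.212
finger_force: 50.2
```

Emit:
move_arm(targets=[[[0, 0, 0, 3, 0, 0, 0], [0, 0, 0, 6, 0, 0, 0], [0, 0, 0, 9, 0, 0, 0], [0, 0, 0, 11, 0, 0, 0], [0, 0, 0, 11, 0, 0, 0]]])

```text
clock: 6.55
tool_pos: [0.5377, 0.2007, 0.0949]
eef_rot: [1.0, 0.012, -0.001, -0.0]
contact_force: [-1.4, -1.6, 7.6]
opening: 0.211
finger_force: 50.0
```

Emit:
move_arm(targets=[[[0.5, 0, 0, 0, 0, 0, 0], [0.5, 0, 0, 0, 0, 0, 0], [0.5, 0, 0, -30, 0, 0, 0], [0.5, 0, 0, -75, 0, 0, 0], [0, 0, 0, -120, 0, 0, 0], [0, 0, 0, -120, 0, 0, 0], [0, 0, 0, -120, 0, 0, 0]]])

```text
clock: 7.42
tool_pos: [0.5381, 0.1998, 0.2138]
eef_rot: [1.0, 0.011, -0.0, 0.0]
contact_force: [-0.5, 0.2, -0.7]
opening: 0.179
finger_force: 0.0
```

```bash
python3 - <<'E'
from h import *
from plant import r
import json
st=r.get_state();ci=r.camera_info("wrist");im=r.snapshot("wrist");sc=r.snapshot("side");s2=r.snapshot("scene")
print(st['tool_pos'],st['eef_rot'])
json.dump({k:np.asarray(v).tolist() for k,v in ci.items()},open("w3.json","w"))
cv2.imwrite("pics/w3.png",im[:,:,::-1]);cv2.imwrite("pics/s3.png",s2[:,:,::-1])
f=lambda a:cv2.resize(a,(400,300),interpolation=cv2.INTER_CUBIC)
A=np.vstack([f(im[60:276,100:388]),f(s2[150:285,210:390])]);B=np.vstack([f(sc[165:240,190:290]),f(im)])
cv2.imwrite("pics/c3.png",np.hstack([A,B])[:,:,::-1])
E
```

```text
[0.53809365 0.19983215 0.21381676] [ 9.99933858e-01  1.14921239e-02 -4.58954053e-04  7.77485579e-06]
```

View pics/c3.png

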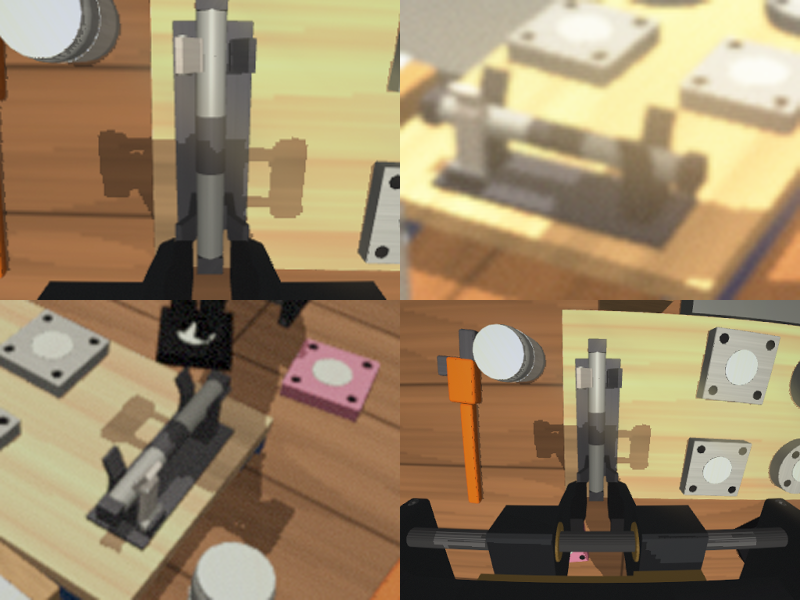

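The picture shows the bar in both forks with the jaw end possibly still high. I'll press beside the jaw fork with shut fingers.

Emit:
move_arm(targets=[[[0, 63, 0, 0, 0, 0, 0], [0, 63, 0, 0, 0, 0, 0], [0, 63, 0, 50, 0, 0, 0], [0, 63, 0, 75, 0, 0, 0], [0, 63, 0, 85, 0, 0, 0], [0, 63, 0, 88, 0, 0, 0], [0, 63, 0, 90, 0, 0, 0]]])

```text
clock: 8.45
tool_pos: [0.6023, 0.2012, 0.1252]
eef_rot: [1.0, 0.011, 0.001, -0.0]
contact_force: [-0.3, -0.6, 0.4]
opening: 0.007
finger_force: 0.0
```

Emit:
move_arm(targets=[[[0, 0, 0, 3, 0, 0, 0], [0, 0, 0, 6, 0, 0, 0], [0, 0, 0, 9, 0, 0, 0], [0, 0, 0, 12, 0, 0, 0]]])

```text
clock: 8.95
tool_pos: [0.6017, 0.2009, 0.1122]
eef_rot: [1.0, 0.011, 0.0, 0.0]
contact_force: [0.4, -0.3, 0.3]
opening: 0.009
finger_force: 0.0
```

Emit:
move_arm(targets=[[[0, 0, 0, 2, 0, 0, 0], [0, 0, 0, 3, 0, 0, 0], [0, 0, 0, 4, 0, 0, 0], [0, 0, 0, 5, 0, 0, 0]]])

```text
clock: 9.45
tool_pos: [0.6017, 0.2012, 0.1099]
eef_rot: [1.0, 0.011, 0.0, -0.0]
contact_force: [-6.7, -1.8, 22.2]
opening: 0.005
finger_force: 11.4
```

Emit:
move_arm(targets=[[[0, 0, 0, -40, 0, 0, 0], [0, 0, 0, -100, 0, 0, 0], [0, 0, 0, -105, 0, 0, 0]]])

```text
clock: 9.82
tool_pos: [0.6046, 0.2019, 0.2171]
eef_rot: [1.0, 0.011, 0.005, -0.002]
contact_force: [0.2, -0.2, -1.2]
opening: 0.005
finger_force: 0.0
```

```bash
python3 - <<'E'
from h import *
from plant import r
import json
st=r.get_state();ci=r.camera_info("wrist");im=r.snapshot("wrist")
print(st['tool_pos'],st['eef_rot'],st['q'].round(2))
json.dump({k:np.asarray(v).tolist() for k,v in ci.items()},open("w4.json","w"))
cv2.imwrite("pics/w4.png",im[:,:,::-1])
c=im[90:330,130:450]
cv2.imwrite("pics/w4b.png",cv2.resize(c,(800,600),interpolation=cv2.INTER_CUBIC)[:,:,::-1])
E
```

```text
[0.60461028 0.20190299 0.21711693] [ 0.99992875  0.01093502  0.0045048  -0.00162106] [-0.38  0.72 -0.02  1.56  0.02  0.85 -1.96]
```

View pics/w4b.png

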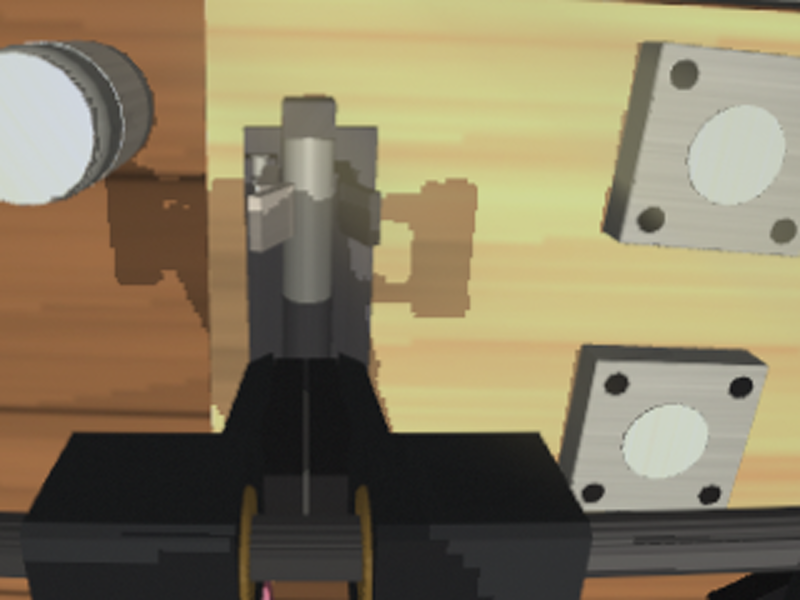

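The jaw nose now overlaps the bar's edge (crop (290,200)), so it is shut over the bar. Next is the centring check.

```bash
python3 - <<'E'
from h import *
import json
ci=json.load(open("w4.json"))
def P(n,pts,z): print(n,plane(ci,np.array(pts)*.4+[130,90],z)[:,:2].round(4).tolist())
P("bar end, sq start, band start (top)",[(309,97),(309,136),(308,300)],.110)
P("base far corners",[(245,127),(377,127)],.061)
P("jaw nose near top/far",[(250,250),(248,196)],.133)
P("prong",[(380,243)],.126)
E
```

```text
bar end, sq start, band start (top) [[0.6657, 0.2009], [0.6514, 0.2006], [0.5853, 0.1993]]
base far corners [[0.6477, 0.2288], [0.6491, 0.1701]]
jaw nose near top/far [[0.6134, 0.2209], [0.6333, 0.2215]]
prong [[0.615, 0.1735]]
```

Emit:
move_arm(targets=[[[0, -30, 60, 0, 0, 0, -10], [0.5, -60, 120, 0, 0, 0, -20], [0.5, -90, 180, 0, 0, 0, -30], [0.5, -107, 240, 0, 0, 0, -40], [0.5, -107, 255, 0, 0, 0, -50], [0.5, -107, 255, 0, 0, 0, -60], [0.5, -107, 255, 20, 0, 0, -70], [0.5, -107, 255, 50, 0, 0, -80], [0.5, -107, 255, 80, 0, 0, -89], [0.5, -107, 255, 80, 0, 0, -89]]])

```text
clock: 11.12
tool_pos: [0.4978, -0.0563, 0.1298]
eef_rot: [0.706, 0.708, -0.002, -0.003]
contact_force: [0.6, 0.2, -0.1]
opening: 0.498
finger_force: 0.0
```

Emit:
move_arm(targets=[[[0.5, 0, 5, 40, 0, 0, 0], [0.5, 0, 5, 66, 0, 0, 0], [0.5, 0, 5, 70, 0, 0, 0], [0.5, -20, 5, 70, 0, 0, 0], [0.5, -36, 5, 70, 0, 0, 0], [0.5, -52, 5, 70, 0, 0, 0], [0.5, -70, 5, 70, 0, 0, 0], [0.5, -88, 5, 70, 0, 0, 0], [0.5, -106, 5, 70, 0, 0, 0]]])

```text
clock: 12.25
tool_pos: [0.5067, -0.162, 0.0633]
eef_rot: [0.705, 0.709, 0.001, 0.0]
contact_force: [-0.2, 3.4, 0.9]
opening: 0.497
finger_force: 1.7
```

Emit:
move_arm(targets=[[[0.5, -16, 0, 0, 0, 0, 0], [0.5, -32, 0, 0, 0, 0, 0], [0.5, -48, 0, 0, 0, 0, 0], [0.5, -64, 0, 0, 0, 0, 0], [0.5, -78, 0, 0, 0, 0, 0], [0.5, -78, 0, 0, 0, 0, 0]]])

```text
clock: 13.0
tool_pos: [0.5054, -0.2427, 0.062]
eef_rot: [0.706, 0.708, -0.001, 0.0]
contact_force: [1.1, 1.4, -0.6]
opening: 0.499
finger_force: 0.5
```

```bash
python3 - <<'E'
from plant import r
import cv2
im=r.snapshot("scene");cv2.imwrite("pics/s5.png",cv2.resize(im[80:300,20:340],(800,550),interpolation=cv2.INTER_CUBIC)[:,:,::-1])
E
```

```text
(no output)
```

View pics/s5.png

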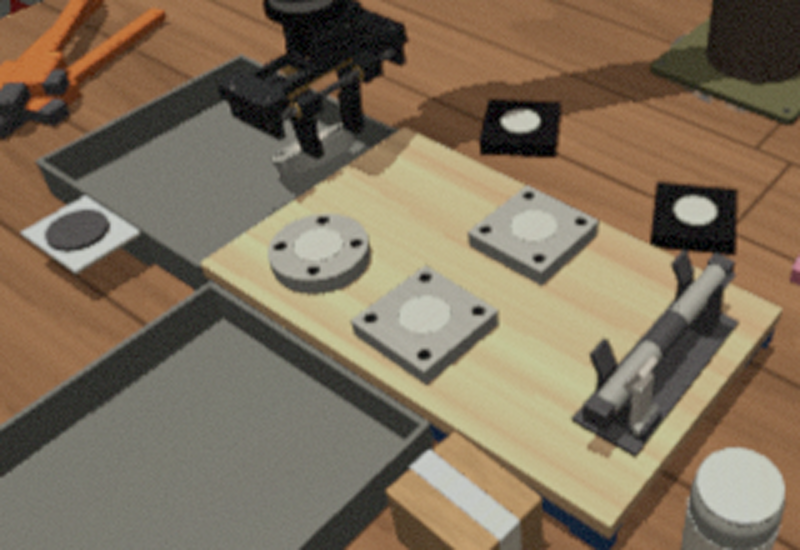

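Round 1 is off the ledge into the disc bin (behind the fingers at (320,155)), and the bar sits in the rack. Next is round 2.

Emit:
move_arm(targets=[[[0.5, 0, 0, -50, 0, 0, 0], [0.5, 60, 40, -60, 0, 0, 0], [0.5, 110, 80, -60, 0, 0, 0], [0.5, 160, 120, -60, 0, 0, 0], [0.5, 188, 131, -60, 0, 0, 0], [0.5, 188, 131, -50, 0, 0, 0], [0.5, 188, 131, -20, 0, 0, 0], [0.5, 188, 131, 0, 0, 0, 0], [0.5, 188, 131, 1, 0, 0, 0]]])

```text
clock: 14.18
tool_pos: [0.6345, -0.053, 0.0595]
eef_rot: [0.706, 0.709, -0.002, -0.001]
contact_force: [0.1, -0.3, 0.5]
opening: 0.499
finger_force: 0.0
```

Emit:
move_arm(targets=[[[0.5, -20, 0, 0, 0, 0, 0], [0.5, -36, 0, 0, 0, 0, 0], [0.5, -52, 0, 0, 0, 0, 0], [0.5, -70, 0, 0, 0, 0, 0], [0.5, -88, 0, 0, 0, 0, 0], [0.5, -106, 0, 0, 0, 0, 0], [0.5, -122, 0, 0, 0, 0, 0], [0.5, -138, 0, 0, 0, 0, 0]]])

```text
clock: 15.18
tool_pos: [0.6378, -0.1893, 0.0623]
eef_rot: [0.705, 0.709, 0.001, -0.0]
contact_force: [-0.0, 5.0, 6.3]
opening: 0.499
finger_force: 2.6
```

Emit:
move_arm(targets=[[[0.5, -16, 0, 0, 0, 0, 0], [0.5, -32, 0, 0, 0, 0, 0], [0.5, -48, 0, 0, 0, 0, 0], [0.5, -48, 0, 0, 0, 0, 0]]])

```text
clock: 15.68
tool_pos: [0.6362, -0.2414, 0.0608]
eef_rot: [0.707, 0.708, -0.002, 0.001]
contact_force: [-0.7, 3.0, -0.7]
opening: 0.498
finger_force: 1.3
```

Emit:
move_arm(targets=[[[0.5, 0, 0, -45, 0, 0, 0], [0.5, 50, 8, -60, 0, 0, 0], [0.5, 110, 8, -60, 0, 0, 0], [0.5, 170, 8, -60, 0, 0, 0], [0.5, 230, 8, -60, 0, 0, 0], [0.5, 290, 8, -60, 0, 0, 0], [0.5, 326, 8, -60, 0, 0, 0], [0.5, 326, 8, -35, 0, 0, 0], [0.5, 326, 8, -5, 0, 0, 0], [0.5, 326, 8, 0, 0, 0, 0]]])

```text
clock: 16.92
tool_pos: [0.6421, 0.0868, 0.0593]
eef_rot: [0.705, 0.709, -0.003, -0.0]
contact_force: [-0.1, 0.0, -0.1]
opening: 0.501
finger_force: 0.0
```

```bash
python3 - <<'E'
from plant import r
import cv2
print(r.get_state()['tool_pos'])
im=r.snapshot("scene");cv2.imwrite("pics/s6.png",cv2.resize(im[80:300,20:340],(800,550),interpolation=cv2.INTER_CUBIC)[:,:,::-1])
E
```

```text
[0.64214066 0.08676958 0.05927483]
```

View pics/s6.png

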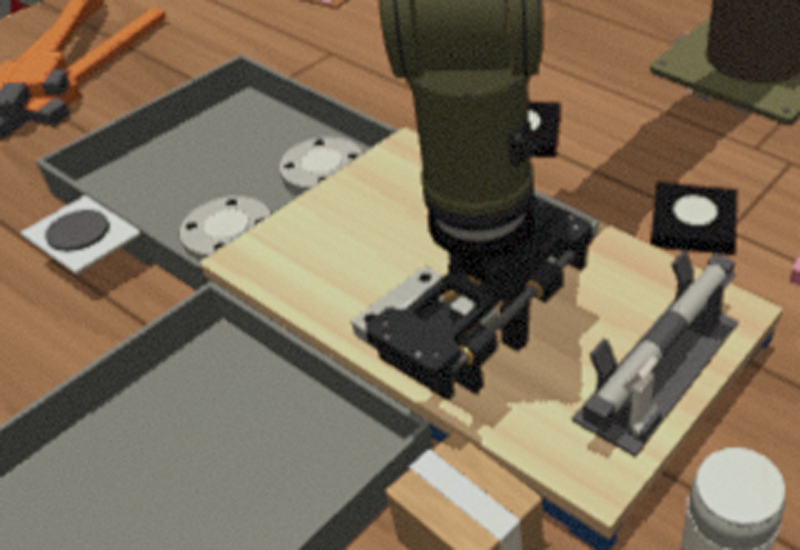

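Both rounds lie flat in the disc bin. Now slide s2 sideways before pushing it off, so the squares land side by side.

Emit:
move_arm(targets=[[[0.5, -18, 0, -1, 0, 0, 0], [0.5, -34, 0, -1, 0, 0, 0], [0.5, -50, 0, -1, 0, 0, 0], [0.5, -66, 0, -1, 0, 0, 0], [0.5, -82, 0, -1, 0, 0, 0], [0.5, -98, 0, -1, 0, 0, 0], [0.5, -114, 0, -1, 0, 0, 0], [0.5, -128, 0, -1, 0, 0, 0], [0.5, -138, 0, -1, 0, 0, 0], [0.5, -138, 0, -1, 0, 0, 0]]])

```text
clock: 18.23
tool_pos: [0.6449, -0.0513, 0.063]
eef_rot: [0.706, 0.708, 0.0, 0.001]
contact_force: [1.4, 1.5, 1.3]
opening: 0.499
finger_force: 0.6
```

Emit:
move_arm(targets=[[[0.5, 12, 0, -10, 0, 0, 0], [0.5, 20, 0, -60, 0, 0, 0], [0.5, 10, -30, -70, 0, 0, 10], [0.5, 0, -50, -70, 0, 0, 20], [0.5, -20, -72, -70, 0, 0, 30], [0.5, -50, -72, -70, 0, 0, 40], [0.5, -54, -72, -70, 0, 0, 50], [0.5, -54, -72, -70, 0, 0, 60], [0.5, -54, -72, -70, 0, 0, 70], [0.5, -54, -72, -70, 0, 0, 80]]])

```text
clock: 19.48
tool_pos: [0.5721, -0.1038, 0.1328]
eef_rot: [0.996, 0.087, -0.001, 0.0]
contact_force: [0.1, 0.7, -0.0]
opening: 0.502
finger_force: 0.0
```

```bash
python3 - <<'E'
from plant import r
from h import *
np.set_printoptions(precision=4,suppress=True)
st=r.get_state();print(st['tool_pos'],st['eef_rot'],st['q'].round(2))
ci=r.camera_info("wrist");im=r.snapshot("wrist")[:,:,::-1].copy()
cv2.imwrite("pics/w7.png",im)
sc=r.snapshot("scene")[:,:,::-1].copy();cs=r.camera_info("scene")
for n,c,i in(("w",ci,im),("s",cs,sc)):
    hsv=cv2.cvtColor(i,cv2.COLOR_BGR2HSV)
    g=cv2.inRange(hsv,(0,0,105),(180,45,255));g=cv2.morphologyEx(g,cv2.MORPH_OPEN,np.ones((3,3)))
    for cn in cv2.findContours(g,0,1)[0]:
        if cv2.contourArea(cn)<300: continue
        (cx,cy),wh,a=cv2.minAreaRect(plane(c,cn[:,0],.075)[:,:2].astype(np.float32)*1000)
        if 300<cx<800 and max(wh)<130: print(n,cx,cy,wh,a)
E
```

```text
[ 0.5721 -0.1038  0.1328] [ 0.9962  0.0869 -0.0005  0.0003] [ 0.17  0.78 -0.12  1.79  0.16  0.58 -1.44]
w 499.2821350097656 17.17200469970703 (87.2092514038086, 86.41593170166016) 89.0881576538086
w 647.1749877929688 -107.02296447753906 (87.27069091796875, 87.43128967285156) 0.3227957785129547
s 692.4788208007812 333.0748291015625 (33.92139434814453, 50.04745101928711) 23.578350067138672
s 756.25634765625 155.60946655273438 (93.96343231201172, 20.573644638061523) 85.43896484375
s 638.616455078125 312.4278259277344 (72.29227447509766, 63.76676940917969) 14.942384719848633
s 647.9915771484375 -104.61497497558594 (88.96226501464844, 88.78303527832031) 0.08574730157852173
s 500.0483703613281 19.621646881103516 (88.51728057861328, 89.31407165527344) 88.84443664550781
```

Emit:
move_arm(targets=[[[0.5, 0, 3, 20, 0, 0, 10], [0.5, 0, 3, 50, 0, 0, 10], [0.5, 0, 3, 68, 0, 0, 10], [0.5, 0, 3, 71, 0, 0, 10]]])

```text
clock: 20.08
tool_pos: [0.5723, -0.1067, 0.0604]
eef_rot: [1.0, 0.003, -0.001, -0.0]
contact_force: [-0.9, -0.5, -0.5]
opening: 0.5
finger_force: 0.0
```

Emit:
move_arm(targets=[[[0.5, 18, 0, -1, 0, 0, 0], [0.5, 34, 0, -1, 0, 0, 0], [0.5, 50, 0, -1, 0, 0, 0], [0.5, 66, 0, -1, 0, 0, 0], [0.5, 82, 0, -1, 0, 0, 0], [0.5, 98, 0, -1, 0, 0, 0], [0.5, 114, 0, -1, 0, 0, 0], [0.5, 130, 0, -1, 0, 0, 0], [0.5, 146, 0, -1, 0, 0, 0], [0.5, 158, 0, -1, 0, 0, 0]]])

```text
clock: 21.32
tool_pos: [0.73, -0.1065, 0.063]
eef_rot: [1.0, 0.003, -0.002, 0.0]
contact_force: [-4.5, 0.2, 2.4]
opening: 0.505
finger_force: 2.1
```

Emit:
move_arm(targets=[[[0.5, 10, 0, 0, 0, 0, 0], [0.5, 10, 0, 0, 0, 0, 0], [0.5, 10, 0, -40, 0, 0, 0], [0.5, -40, -30, -65, 0, 0, 0], [0.5, -100, -60, -65, 0, 0, 0], [0.5, -160, -90, -65, 0, 0, 0], [0.5, -220, -122, -65, 0, 0, 0], [0.5, -280, -122, -65, 0, 0, 0], [0.5, -305, -122, -65, 0, 0, 0], [0.5, -305, -122, -65, 0, 0, 0]]])

```text
clock: 22.58
tool_pos: [0.4225, 0.0144, 0.1282]
eef_rot: [1.0, 0.003, -0.001, 0.0]
contact_force: [0.9, 0.2, -0.5]
opening: 0.497
finger_force: 0.0
```

```bash
python3 - <<'E'
from plant import r
from h import *
st=r.get_state();print(st['tool_pos'],st['q'].round(2))
im=r.snapshot("scene");cv2.imwrite("pics/s8.png",cv2.resize(im[80:380,0:400],(800,600),interpolation=cv2.INTER_CUBIC)[:,:,::-1])
E
```

```text
[0.42249735 0.01437478 0.12820724] [-0.12  0.66 -0.03  2.26  0.08  0.22 -1.79]
```

View pics/s8.png

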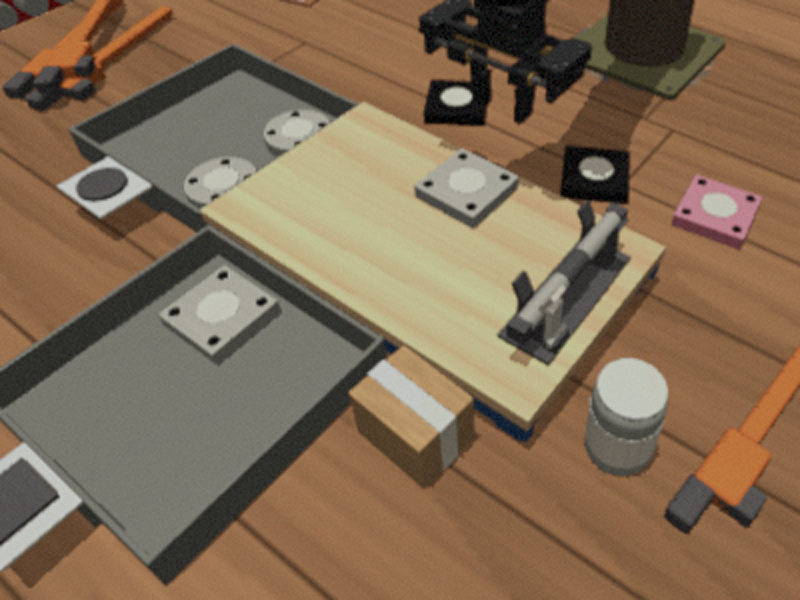

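Emit:
move_arm(targets=[[[0.5, 0, -2, 30, 0, 0, 0], [0.5, 0, -2, 60, 0, 0, 0], [0.5, 0, -2, 67, 0, 0, 0], [0.5, 20, -2, 67, 0, 0, 0], [0.5, 38, -2, 67, 0, 0, 0], [0.5, 54, -2, 67, 0, 0, 0], [0.5, 72, -2, 67, 0, 0, 0], [0.5, 90, -2, 67, 0, 0, 0], [0.5, 108, -2, 67, 0, 0, 0], [0.5, 126, -2, 67, 0, 0, 0]]])

```text
clock: 23.88
tool_pos: [0.5519, 0.0166, 0.0605]
eef_rot: [1.0, 0.002, -0.001, 0.0]
contact_force: [-2.8, 0.5, -0.1]
opening: 0.501
finger_force: 1.2
```

S2 lies flat in the square bin. S1 is moving.

Emit:
move_arm(targets=[[[0.5, 18, 1, -1, 0, 0, 0], [0.5, 36, 2, -1, 0, 0, 0], [0.5, 54, 3, -1, 0, 0, 0], [0.5, 72, 4, -1, 0, 0, 0], [0.5, 90, 5, -1, 0, 0, 0], [0.5, 106, 5, -1, 0, 0, 0], [0.5, 122, 5, -1, 0, 0, 0], [0.5, 138, 5, -1, 0, 0, 0], [0.5, 154, 5, -1, 0, 0, 0], [0.5, 170, 5, -1, 0, 0, 0]]])

```text
clock: 25.12
tool_pos: [0.722, 0.0123, 0.0615]
eef_rot: [1.0, 0.002, -0.001, 0.0]
contact_force: [-4.1, -0.0, 1.3]
opening: 0.496
finger_force: 1.7
```

Emit:
move_arm(targets=[[[0.5, 16, 0, 0, 0, 0, 0], [0.5, 18, 0, 0, 0, 0, 0], [0.5, 18, 0, 0, 0, 0, 0], [0.5, 18, 0, -50, 0, 0, 0], [0.5, -40, 0, -110, 0, 0, 0], [0.5, -100, 0, -150, 0, 0, 0], [0.5, -160, 40, -150, 0, 0, 0], [0.5, -220, 80, -150, 0, 0, 0], [0.5, -240, 100, -150, 0, 0, 0], [0.5, -240, 100, -150, 0, 0, 0]]])

```text
clock: 26.38
tool_pos: [0.478, -0.0919, 0.2121]
eef_rot: [1.0, -0.0, -0.001, 0.001]
contact_force: [2.0, -0.2, 0.2]
opening: 0.498
finger_force: 0.0
```

```bash
python3 - <<'E'
from plant import r
from h import *
st=r.get_state();print(st['clock'],st['tool_pos'],st['contact_force'])
im=r.snapshot("scene");cv2.imwrite("pics/s9.png",cv2.resize(im[80:380,0:400],(800,600),interpolation=cv2.INTER_CUBIC)[:,:,::-1])
E
```

```text
26.375 [ 0.47803107 -0.09190742  0.21213017] [ 1.96997055 -0.20683669  0.19525492]
```

View pics/s9.png

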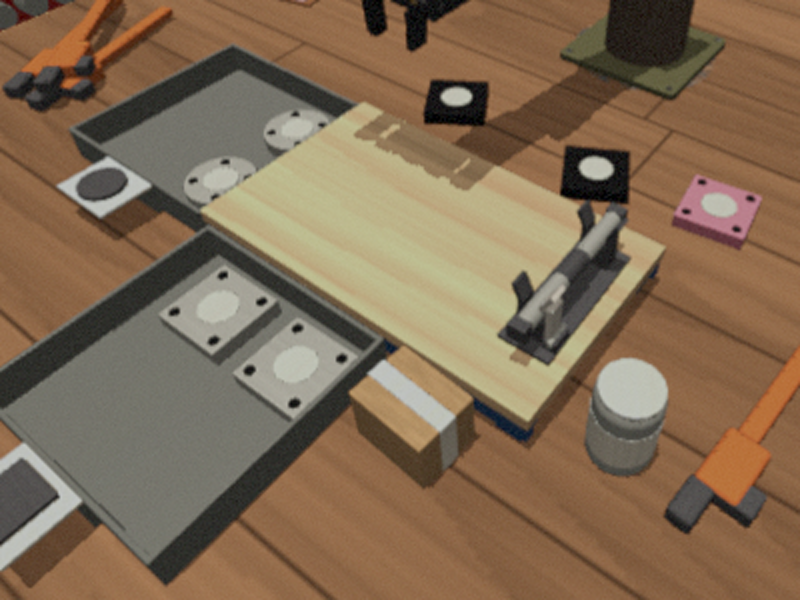

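All four flanges lie flat in the right bins, and the bar is in the rack under the jaw. Handing in.

```bash
python3 -c "
from plant import r
print(r.finish_job())"
```

```text
the job is handed in; nothing more can be done
None
```

I handed the job in at about 26 s: the bar is seated in its rack with the jaw closed over it, about 2 mm off centre; both rounds are in the disc bin, both squares are in the square bin, and the wrench, carton and can were not touched.

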